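# Put the flat battery on charge in the free bay

### The arm

A 6-joint arm with a two-finger parallel gripper is mounted at the origin on the work surface. World frame = base frame: x ahead of the robot, y to its left, z up, the work surface at z = 0. Lengths are in m, angles in rad, forces in N, time in s.
With the tool pointing down it reaches from about 0.375 to 0.9 m from the base axis. Payload 3.1 kg.
Tool frame: the origin (TCP) lies on the centre line of the jaws, within the pads' length; the fingertips stand 8 mm ahead of it and the grasp point (between the pads) lies 11 mm behind it; z points along the fingers, y is the line along which they close (so a half turn about z gives the same grasp; the last joint's range is limited). The gripper opens to 85 mm and grips with 20 to 120 N. Pads are 22 mm wide; open, the fingers measure 114 mm over their backs; the gripper's body (76 mm by 85 mm) begins 54 mm behind the grasp point. The pads swing forward as they close: fully open they stand 13 mm farther back than shut.
Start: joints at [0.968, 0.527, 1.433, -0, 1.181, -0.178], TCP at [0.258, 0.569, 0.239] pointing down, gripper open.
Joint ranges: [-3.08, 3.08], [-0.75, 2.2], [0.22, 2.44], [-1.43, 4.57], [0, 2.65], [-2.85, 2.85]. Speed limits (rad/s): [2.79, 2.79, 3.14, 3.14, 3.14, 3.14].

### API

Orientations are given as a unit quaternion [x, y, z, w].
In Python, from station import * gives the robot as it stands.
- The arm moves only by the tool play_rows, never from a script. Its argument "rows" is a list of rows, each a list of 3 entries, a list of its own where there are three numbers: the turn, a rotation vector about the tool's x, y, z in degrees, then the shift along the tool's x, y, z in mm, then the closure, from 0 (fully open) to 1 (shut). In form: [[[ax, ay, az], [dx, dy, dz], jaw], ...]. A call has 1 to 12 rows; each row shifts and turns the commanded pose from where the row before left it, along the tool's axes as they then stand; what a row does not reach is not made up. A row lasts 1/12 s, in which the tool goes at most 41.7 mm and 7.16 degrees, less where a joint would pass 70% of its speed; a pose out of reach is approached as far as the arm can. A call with a gripper value outside its range is refused whole. The fingers move at their own pace and stop on an object; "grip_force" is the grip in N (left out, the last holds). Time passes only in rows, so rows that do not move let the fingers close. It gives the time, the measured TCP pose, the force, the opening and the grip force at its end, in the units of the state.
- sense(): the state, without advancing time (a new reading comes with each control period).
- snapshot(name): name is "scene" or "side" or "wrist"; returns (picture, depth): 420x560x3 uint8, red, green, blue; 420x560 float32, m along the optical axis (not along the pixel's ray), 0 where there is no reading.
- get_calibration(name): a dict with "vfov" (degrees; the focal length in pixels is half the picture's height over the tangent of half this angle, whatever the lens; pixels are square), "cx", "cy" (the principal point, pixels), "xyz" and "attitude" of the camera in the world. Camera axes: x right, y down, z forward; pixel columns grow to the right and rows downward; lengths in m; the calibration is good to about 2 mm. A picture is of the moment at which its call begins: read the wrist's pose just before it. get_calibration takes no time and is no camera call; for the wrist camera it gives the pose at the moment of the call.
- sign_off(): hands the job in; it is judged then, once.
The state is a dict: "t": time; "q": joint angles; "qd": joint speeds; "tau": joint torques, N m; "tcp_pos": TCP position; "tool_rot": TCP orientation; "force": force on the tool from outside, world axes, zero at the start; "ft_torque": the same for the moment, N m; "finger_gap": opening from 0.0 (shut) to 1.0 (fully open); "gripper_force": force on a finger pad.
Only numpy, scipy, OpenCV 4.12 (cv2) and the standard library are available. Lean on these libraries where they do the work, as an engineer would, in place of code of your own. Each camera call takes 0.05 s, during which the arm holds its last target. There are 200 camera calls.

### The job

Put the flat battery pack (red handle) on charge: slide it through the sprung flap of whichever charger bay is empty, fully home against the back so that the flap shuts behind it, and then push the red selector fully over to that bay's side. Leave the pack already charging, the charged pack (green handle), the mug and the radio where they are.

Things in the scene. Friction and masses are not known exactly. Their poses are not given: they have to be found in the camera images.
- flat_pack_centre (a point): the flat battery pack, RED carry handle, loose on the table to the left or right of the dock. Grey body 110 long (own x) x 54 wide (own y) x 40 mm high, the handle over it: 90 mm high in all. The point is its centre, half-way up (45 mm above its underside), z up. 0.3 to 0.65 kg; the same both ways round
- flat_pack_handle (a point): centre of the red handle bar, 81 mm above the pack's underside: the bar is 90 long (own x), 12 wide (own y), 18 mm tall, on two 12 mm square posts centred 39 mm either way from the middle, with 32 mm of air between bar and body
- full_pack_centre (a point): a charged battery pack, GREEN handle, same shape, loose on the table on the other side of the dock; centre, half-way up. A bystander
- docked_pack_centre (a point): a battery pack already charging, YELLOW handle, same shape, standing home in one of the two bays (either one), handle showing above the cover; centre, half-way up. The other bay is the empty one, with a green lens plate on its floor
- dock: the charger, white and aluminium, smooth, fixed to the table, turned up to 0.2 rad: floor plate 6 mm thick, 353 x 250 mm, two bays side by side, a housing 66 mm high at the back. Origin at table height midway between the doorways; own x into the bays, y to the left, z up. Before each doorway the plate is an open apron 145 mm long with a yellow stripe along its middle
- bay_left (a point): left bay (+y): point on its centre line at the doorway, on the floor plate; axes as the dock's. Two cheeks 28 mm high funnel the last 40 mm of apron from about 90 to 66 mm apart. Behind the doorway: 66 mm wide, 158 mm deep to the back stop, clear cover with underside 45 and top 48 mm above the floor plate and a 38 mm wide slot along the middle, open at the doorway, for the handle's posts
- bay_right (a point): right bay (-y), 160 mm beside the left one and identical. Into either bay a pack goes only through the doorway, long way in. Home against the back stop its centre is 103 mm beyond this point (along +x) and 45 mm above it. The flap leaves swing through the first 38 mm behind the doorway
- flap_left_a (a joint): sprung flap leaf at the left side of the left bay's doorway (orange, 35 mm wide, 36 mm tall, upright hinge); 0 = closed across the doorway, up to 1.6 rad swung inwards, never outwards; light: a pack's corner opens it with about 1 N; slippery plastic, it springs shut by itself
- flap_left_b (a joint): sprung flap leaf at the right side of the left bay's doorway (orange, 35 mm wide, 36 mm tall, upright hinge); 0 = closed across the doorway, up to 1.6 rad swung inwards, never outwards; light: a pack's corner opens it with about 1 N; slippery plastic, it springs shut by itself
- flap_right_a (a joint): sprung flap leaf at the left side of the right bay's doorway (orange, 35 mm wide, 36 mm tall, upright hinge); 0 = closed across the doorway, up to 1.6 rad swung inwards, never outwards; light: a pack's corner opens it with about 1 N; slippery plastic, it springs shut by itself
- flap_right_b (a joint): sprung flap leaf at the right side of the right bay's doorway (orange, 35 mm wide, 36 mm tall, upright hinge); 0 = closed across the doorway, up to 1.6 rad swung inwards, never outwards; light: a pack's corner opens it with about 1 N; slippery plastic, it springs shut by itself
- selector (a joint): charge selector slide, between the two aprons; 0 = off (middle), +0.028 m = fully over to the left bay, -0.028 m = fully over to the right bay; stays where it is left, about 1.5 N to move
- selector_grip (a point): red upright paddle of the selector, 22 mm (own x, along the bays) x 14 mm (own y, the way it slides, + is left), 100 mm before the doorways. The point is on its middle line, 16 mm below its top and 32 mm above the black track it slides on (30 mm wide, 80 mm long, its top 12 mm above the floor plate)
- mug_centre (a point): blue mug, 80 mm across, 92 mm high, a bystander; centre, half-way up
- radio_centre (a point): black handheld radio lying on its back, 130 x 58 x 36 mm with a 110 mm aerial along own +x, a bystander; centre of its case, half-way up
Not all that is in view belongs to the job. What is shaped like the part that bears flat_pack_centre but pink or turquoise is not meant.

How it is judged:
On the way, in this order (a step that is already met when the one before it is completed fails the run):
1. the red-handled pack is in a bay's doorway, pushing its flap leaves open (((x of flat_pack_centre in the frame of bay_left between -0.04 and 0.06 m and y of flat_pack_centre in the frame of bay_left between -0.02 and 0.02 m and value of joint each of flap_left_a, flap_left_b above 0.4 rad) or (x of flat_pack_centre in the frame of bay_right between -0.04 and 0.06 m and y of flat_pack_centre in the frame of bay_right between -0.02 and 0.02 m and value of joint each of flap_right_a, flap_right_b above 0.4 rad))), for 0.05 s.
2. the red-handled pack is home in that bay and the flap has shut behind it (((x of flat_pack_centre in the frame of bay_left between 0.095 and 0.108 m and y of flat_pack_centre in the frame of bay_left between -0.012 and 0.012 m and z of flat_pack_centre in the frame of bay_left below 0.05 m and angle between flat_pack_centre's own z axis and vertical below 0.08 rad and value of joint each of flap_left_a, flap_left_b below 0.12 rad) or (x of flat_pack_centre in the frame of bay_right between 0.095 and 0.108 m and y of flat_pack_centre in the frame of bay_right between -0.012 and 0.012 m and z of flat_pack_centre in the frame of bay_right below 0.05 m and angle between flat_pack_centre's own z axis and vertical below 0.08 rad and value of joint each of flap_right_a, flap_right_b below 0.12 rad))), for 0.2 s.
3. the selector is over to the side of the bay just loaded (((x of flat_pack_centre in the frame of bay_left between 0.095 and 0.108 m and y of flat_pack_centre in the frame of bay_left between -0.012 and 0.012 m and z of flat_pack_centre in the frame of bay_left below 0.05 m and angle between flat_pack_centre's own z axis and vertical below 0.08 rad and value of joint each of flap_left_a, flap_left_b below 0.12 rad and value of joint selector above 0.022 m) or (x of flat_pack_centre in the frame of bay_right between 0.095 and 0.108 m and y of flat_pack_centre in the frame of bay_right between -0.012 and 0.012 m and z of flat_pack_centre in the frame of bay_right below 0.05 m and angle between flat_pack_centre's own z axis and vertical below 0.08 rad and value of joint each of flap_right_a, flap_right_b below 0.12 rad and value of joint selector below -0.022 m))), for 0.2 s.
At the end, for the whole second after the job is handed in: Red-handled pack flat in the bay that was empty, within 8 mm of the back stop, its flap leaves shut (under 0.12 rad), selector 22 mm or more from its middle towards that bay; docked pack moved under 12 mm, green-handled pack, mug and radio under 30 mm (((x of flat_pack_centre in the frame of bay_left between 0.095 and 0.108 m and y of flat_pack_centre in the frame of bay_left between -0.012 and 0.012 m and z of flat_pack_centre in the frame of bay_left below 0.05 m and angle between flat_pack_centre's own z axis and vertical below 0.08 rad and value of joint each of flap_left_a, flap_left_b below 0.12 rad and value of joint selector above 0.022 m) or (x of flat_pack_centre in the frame of bay_right between 0.095 and 0.108 m and y of flat_pack_centre in the frame of bay_right between -0.012 and 0.012 m and z of flat_pack_centre in the frame of bay_right below 0.05 m and angle between flat_pack_centre's own z axis and vertical below 0.08 rad and value of joint each of flap_right_a, flap_right_b below 0.12 rad and value of joint selector below -0.022 m)) and distance of docked_pack_centre from where it was at the start of the episode below 0.012 m and distance of each of full_pack_centre, mug_centre, radio_centre from where it was at the start of the episode below 0.03 m); the robot touches nothing.
It fails at once if the pack already charging is moved 30 mm or more (distance of docked_pack_centre from where it was at the start of the episode above 0.03 m).
It fails at once if the mug is knocked over (angle between mug_centre's own z axis and vertical above 0.5 rad).
It also fails if it takes over 54 s, if anything falls off the work surface, if the arm or the gripper's body presses on something with over 40 N, if the wrist force passes 120 N, or if a joint passes its speed limit or range.

## Working session

There is one attempt and no reset: what is moved stays moved. The work goes in short steps, Python scripts to look and compute and a tool call to move; the robot and the scene stay as the last step left them, time stands still between calls to the robot, and variables do not carry over. Pictures are saved under pics/ and viewed, at most 12 in all, crops included, and the job is handed in when it is done.

Besides the shell and the picture viewer there is one more tool, called after ">>>" as name(argument=value, ...) on one line, values as JSON. play_rows: Moves the arm, as the interface text tells. Its arguments: {"type":"object","properties":{"rows":{"type":"array","items":{"type":"array"}},"grip_force":{"type":"number"}},"required":["rows"]}

```bash
mkdir -p pics
cat > h.py <<'E'
from station import *
import numpy as np, cv2
from scipy.spatial.transform import Rotation as R
def cam(n):
    c=get_calibration(n); p,d=snapshot(n); return c,p,d
def pts(c,d):
    f=210/np.tan(np.radians(c['vfov'])/2)
    v,u=np.mgrid[:420,:560]
    P=np.stack([(u-c['cx'])/f*d,(v-c['cy'])/f*d,d],-1)
    a=np.array(c['attitude']); M=R.from_quat(a).as_matrix() if a.size==4 else a.reshape(3,3)
    return P@M.T+np.array(c['xyz'])
E
python3 - <<'E'
from h import *
s=sense();print(s)
for n in ['scene','side']:
    c,p,d=cam(n);print(n,c);cv2.imwrite(f'pics/{n}0.png',p[...,::-1])
    np.savez(f'{n}0.npz',P=pts(c,d),p=p)
E
```

```text
{'t': 0.0, 'q': array([ 9.67512183e-01,  5.28454925e-01,  1.43393552e+00, -1.92551698e-05,
        1.18140254e+00, -1.78505981e-01]), 'qd': array([ 6.06818796e-04, -6.32687185e-05, -1.75679793e-03,  6.97703217e-04,
        1.07772264e-03,  1.09576462e-03]), 'tau': array([ 4.59601306e-04, -4.42345762e+01, -1.78024471e+01, -2.04962607e-04,
        8.49598437e-03,  3.35751416e-06]), 'tcp_pos': array([0.25714152, 0.56886396, 0.23832995]), 'tool_rot': array([ 2.10792188e-01,  9.77530277e-01, -1.02057241e-03, -4.10950346e-04]), 'force': array([-0.28554072, -0.53045201, -0.0326669 ]), 'ft_torque': array([ 0.04538458,  0.04131561, -0.01241048]), 'gripper_force': 0.0, 'finger_gap': 0.9981841338616553}
scene {'vfov': 47.94321783829568, 'cx': 282.8520378406605, 'cy': 208.08382789150622, 'xyz': array([1.38522574, 0.3256625 , 1.1572505 ]), 'attitude': array([ 0.50599627,  0.79424442, -0.28251621, -0.18256004])}
side {'vfov': 57.99455720013078, 'cx': 273.7198348618472, 'cy': 208.82696115155048, 'xyz': array([0.38210752, 0.58105332, 0.74037472]), 'attitude': array([-0.12814809,  0.91587312, -0.37623242,  0.05660085])}
```

View pics/scene0.png

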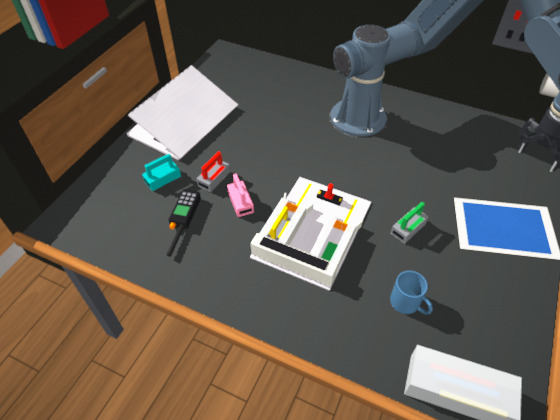

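View pics/side0.png

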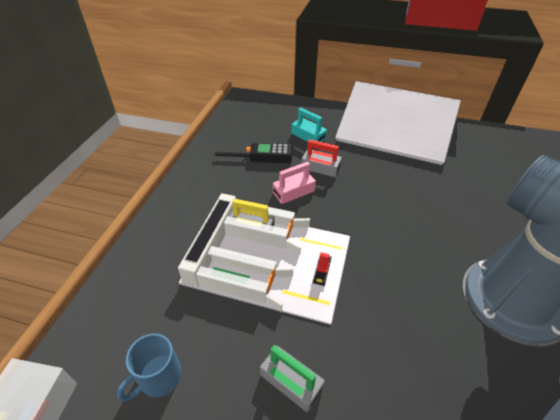

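Scene view: the red handle is at (212,168), selector paddle at (329,190), yellow docked pack at (280,222) and the green lens of the empty bay at (330,250). The empty bay is on the image right, which is the robot's left (+y). Other candidates are pink (240,195), turquoise (160,172) and green (410,222). I choose the red handle on the grey body at (212,168), which is (322,150) in the side view.

Run:
```python
from h import *
for n,box in [('scene',(185,145,245,200)),('side',(295,130,350,185))]:
    z=np.load(n+'0.npz');P,p=z['P'],z['p'].astype(int)
    hsv=cv2.cvtColor(z['p'],cv2.COLOR_RGB2HSV).astype(int)
    r,g,b=p[...,0],p[...,1],p[...,2]
    sat=hsv[...,1]>130
    H=hsv[...,0]
    ms={'red':((H<6)|(H>174))&sat&(r>90),'yel':(H>24)&(H<33)&sat&(r>120),'grn':(H>50)&(H<75)&sat,'orange':(H>8)&(H<18)&(hsv[...,1]>200)&(r>150),'pink':(H>160)&(H<174)&(hsv[...,1]>60),'blue':(H>98)&(H<112)&sat}
    for k,m in ms.items():
        mm=m&(P[...,0]>0.2)&(P[...,0]<1.1)&(P[...,2]>-.01)&(P[...,2]<.13)&(abs(P[...,1])<.6)
        nn,l,st,ce=cv2.connectedComponentsWithStats(mm.astype(np.uint8))
        for i in range(1,nn):
            if st[i,4]<25: continue
            Q=P[l==i]
            xy=Q[:,:2]; e,v=np.linalg.eigh(np.cov(xy.T))
            print(n,k,st[i,4],ce[i].round(),'med',np.median(Q,0).round(3),'min',Q.min(0).round(3),'max',Q.max(0).round(3),'ax',np.degrees(np.arctan2(v[1,1],v[0,1])).round(1), 'ztop',np.percentile(Q[:,2],95).round(3))
    x0,y0,x1,y1=box
    if n=='side': cv2.imwrite('pics/crop.png',cv2.resize(z['p'][100:240,230:370][...,::-1],(560,560),interpolation=cv2.INTER_CUBIC))
```

```text
scene red 329 [212. 166.] med [ 0.505 -0.329  0.061] min [ 0.38  -0.401 -0.007] max [ 0.556 -0.306  0.093] ax -165.3 ztop 0.089
scene red 106 [329. 192.] med [0.435 0.048 0.031] min [ 0.357  0.021 -0.007] max [0.444 0.061 0.067] ax -165.0 ztop 0.065
scene yel 54 [303. 195.] med [ 0.447 -0.032  0.004] min [ 0.395 -0.036 -0.001] max [ 0.498 -0.027  0.01 ] ax 179.8 ztop 0.009
scene yel 56 [350. 211.] med [0.452 0.129 0.004] min [ 0.393  0.125 -0.002] max [0.496 0.132 0.011] ax 179.4 ztop 0.008
scene yel 195 [278. 222.] med [ 0.642 -0.031  0.09 ] min [ 0.53  -0.059  0.023] max [ 0.677 -0.025  0.1  ] ax 179.0 ztop 0.096
scene yel 40 [283. 229.] med [ 0.629 -0.021  0.045] min [ 0.594 -0.024  0.04 ] max [ 0.662 -0.017  0.05 ] ax 179.9 ztop 0.048
scene grn 219 [411. 214.] med [0.443 0.307 0.081] min [ 0.307  0.279 -0.007] max [0.481 0.332 0.094] ax 163.7 ztop 0.09
scene grn 121 [181. 210.] med [ 0.688 -0.336  0.034] min [ 0.665 -0.358  0.029] max [ 0.709 -0.313  0.04 ] ax 87.8 ztop 0.038
scene grn 73 [415. 224.] med [0.44  0.327 0.038] min [0.407 0.312 0.033] max [0.47  0.344 0.045] ax 158.3
[... 904 characters left out ...]
3.] med [0.423 0.054 0.04 ] min [0.412 0.027 0.018] max [0.435 0.063 0.07 ] ax -159.9 ztop 0.068
side yel 463 [250. 208.] med [ 0.626 -0.029  0.084] min [ 0.581 -0.132  0.   ] max [ 0.698 -0.024  0.1  ] ax 170.4 ztop 0.098
side yel 100 [306. 297.] med [0.442 0.13  0.007] min [0.394 0.126 0.004] max [0.497 0.133 0.01 ] ax 179.2 ztop 0.009
side grn 503 [293. 366.] med [0.429 0.315 0.089] min [0.389 0.293 0.042] max [0.474 0.333 0.094] ax 158.6 ztop 0.092
side grn 232 [286. 381.] med [0.437 0.328 0.041] min [0.406 0.311 0.037] max [0.47  0.344 0.044] ax 158.5 ztop 0.043
side pink 1199 [294. 183.] med [ 0.554 -0.191  0.041] min [ 0.499 -0.329 -0.003] max [ 0.62  -0.145  0.093] ax 53.9 ztop 0.091
```

View pics/crop.png

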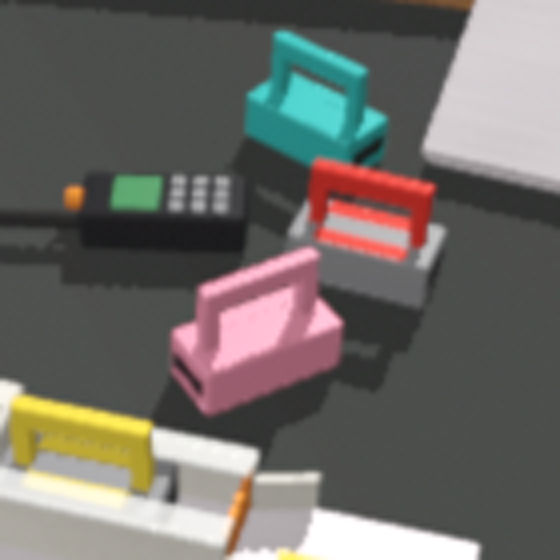

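The crop shows a red handle on a grey body at crop (370,190), next to the pink and turquoise decoys. That confirms the choice. Next I fit the poses more closely.

Run:
```python
from h import *
def fit(Q,nm):
    r=cv2.minAreaRect((Q[:,:2]*1000).astype(np.float32)); m=Q.mean(0)
    e,v=np.linalg.eigh(np.cov(Q[:,:2].T)); a=np.degrees(np.arctan2(v[1,1],v[0,1]))%180
    print(nm,len(Q),'mean',m.round(4),'rect',np.round(r[0],1),np.round(r[1],1),round(r[2],1),'pca',round(a,1))
D={n:np.load(n+'0.npz') for n in('scene','side')}
for n,z in D.items():
    P=z['P'];p=z['p'];hsv=cv2.cvtColor(p,cv2.COLOR_RGB2HSV).astype(int);H=hsv[...,0]
    S=hsv[...,1]>130
    def near(x,y,r): return np.hypot(P[...,0]-x,P[...,1]-y)<r
    red=((H<6)|(H>174))&S
    Z=P[...,2]
    fit(P[near(.503,-.329,.07)&(Z>.084)&(Z<.1)],n+' redhandle top')
    fit(P[near(.503,-.329,.075)&(Z>.036)&(Z<.046)],n+' red body top')
    fit(P[near(.574,-.194,.08)&(Z>.01)&(Z<.1)],n+' pink all')
    fit(P[near(.43,.05,.05)&red&(Z>.055)&(Z<.08)],n+' selector top')
    yel=(H>24)&(H<33)&S
    fit(P[near(.447,-.031,.07)&yel&(Z<.02)],n+' stripe R')
    fit(P[near(.447,.129,.07)&yel&(Z<.02)],n+' stripe L')
    fit(P[near(.642,-.031,.07)&yel&(Z>.09)],n+' yellow top')
    fit(P[near(.62,.123,.06)&(H>50)&(H<75)&S&(Z<.02)],n+' lens')
    fit(P[near(.533,.125,.06)&(H>8)&(H<18)&(hsv[...,1]>200)&(Z>.015)],n+' flapL')
```

```text
scene redhandle top 81 mean [ 0.5101 -0.3306  0.0871] rect [ 509.3 -330.8] [15.4 88.8] 83.9 pca 173.5
scene red body top 224 mean [ 0.513  -0.3267  0.0387] rect [ 509.2 -331.3] [ 56.  110.7] 85.1 pca 170.3
scene pink all 616 mean [ 0.5723 -0.1962  0.0448] rect [ 562.2 -201.9] [114.   54.7] 45.1 pca 48.8
scene selector top 28 mean [0.4305 0.0483 0.0624] rect [429.4  48.5] [24.8 12.7] 19.9 pca 10.3
scene stripe R 60 mean [ 0.4453 -0.027   0.0054] rect [447.5 -10.5] [ 51.2 102.7] 88.2 pca 172.5
scene stripe L 63 mean [0.4471 0.1236 0.0059] rect [444.8 107.1] [ 49.8 103.3] 89.9 pca 7.3
scene yellow top 96 mean [ 0.6333 -0.032   0.0938] rect [631.  -32.4] [12.4 91. ] 89.9 pca 179.8
scene lens 147 mean [0.6167 0.1236 0.0049] rect [617.  123.6] [24.2 62.3] 89.3 pca 179.4
scene flapL 61 mean [0.5335 0.1231 0.0313] rect [533.  124.1] [36.2  9.1] 85.1 pca 87.7
side redhandle top 130 mean [ 0.5024 -0.3284  0.0895] rect [ 503.1 -329.7] [16.1 90.2] 81.9 pca 172.9
side red body top 393 mean [ 0.5012 -0.3251  0.0411] rect [ 502.6 -328.4] [111.3  60.5] 0.4 pca 174.3
side pink all 1050 mean [ 0.5537 -0.1923  0.0474] rect [ 555.3 -200.6] [111.4  57.2] 44.6 pca 42.8
side selector top 55 mean [0.4234 0.0519 0.064 ] rect [423.4  50.4] [19.   9.8] 1.0 pca 178.5
side stripe R 25 mean [ 0.4537 -0.0301  0.0076] rect [442.9 -29.3] [ 4.5 98.8] 89.2 pca 179.0
side stripe L 111 mean [0.4423 0.1254 0.0083] rect [445.5 108.1] [102.3  49.5] 0.3 pca 5.7
side yellow top 176 mean [ 0.6233 -0.0309  0.0956] rect [623.8 -33. ] [15.6 86. ] 89.7 pca 179.7
side lens 1 mean [0.5969 0.1129 0.0085] rect [596.9 112.9] [0. 0.] 0.0 pca nan
side flapL 1 mean [0.5265 0.1052 0.0331] rect [526.5 105.2] [0. 0.] 0.0 pca nan<stdin>:4: RuntimeWarning: Degrees of freedom <= 0 for slice
  c *= np.true_divide(1, fact)
  c *= np.true_divide(1, fact)
```

>>> play_rows(rows=[[[0,0,0],[-26,-31,0],0],[[0,0,0],[-26,-31,0],0],[[0,0,0],[-26,-31,0],0],[[0,0,0],[-26,-31,0],0],[[0,0,0],[-26,-31,0],0],[[0,0,0],[-26,-31,0],0],[[0,0,0],[-26,-31,0],0],[[0,0,0],[-26,-31,0],0],[[0,0,0],[-26,-31,0],0],[[0,0,0],[-26,-31,0],0],[[0,0,0],[-26,-31,0],0],[[0,0,0],[-26,-31,0],0]], grip_force=80)

```text
t: 1.1
tcp_pos: [0.3883, 0.1001, 0.2393]
tool_rot: [0.211, 0.978, 0.0, -0.0]
force: [1.1, 0.7, -1.0]
finger_gap: 1.001
gripper_force: 0.0
```

Run:
```python
from h import *
c,p,d=cam('wrist'); s=sense()
print(s['tcp_pos'],c);cv2.imwrite('pics/w1.png',p[...,::-1]);np.savez('w1.npz',P=pts(c,d),p=p)
```

```text
[0.39205161 0.09350691 0.23952737] {'vfov': 63.68917754623761, 'cx': 274.42524291513695, 'cy': 209.79641826326318, 'xyz': array([0.31782976, 0.13223441, 0.37427338]), 'attitude': array([0.83053089, 0.53641039, 0.08135743, 0.12594962])}
```

View pics/w1.png

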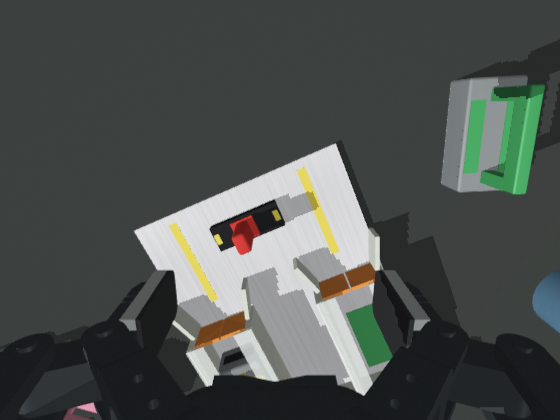

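The wrist view shows the whole dock front: left stripe (318,210), left flap (348,280), selector (243,235) and green lens (370,335). I'll measure the dock from this picture and carry on to the pack.

```bash
cat >> h.py <<'E'
def fit(Q,nm):
    if len(Q)<8: print(nm,len(Q));return
    r=cv2.minAreaRect((Q[:,:2]*1000).astype(np.float32)); m=Q.mean(0)
    e,v=np.linalg.eigh(np.cov(Q[:,:2].T)); a=np.degrees(np.arctan2(v[1,1],v[0,1]))%180
    print(nm,len(Q),'mean',m.round(4),'rect',np.round(r[0],1),np.round(r[1],1),round(r[2],1),'pca',round(a,1))
def masks(p):
    hsv=cv2.cvtColor(p,cv2.COLOR_RGB2HSV).astype(int);H=hsv[...,0];S=hsv[...,1]>130
    return dict(red=((H<6)|(H>174))&S,yel=(H>24)&(H<33)&S,ora=(H>8)&(H<20)&(hsv[...,1]>190),grn=(H>50)&(H<75)&S)
E
python3 - <<'E'
from h import *
z=np.load('w1.npz');P,p=z['P'],z['p'];m=masks(p);Z=P[...,2]
def near(x,y,r): return np.hypot(P[...,0]-x,P[...,1]-y)<r
fit(P[near(.43,.05,.05)&m['red']&(Z>.063)],'sel top')
fit(P[near(.43,.05,.05)&m['red']&(Z>.025)],'sel all')
for x,y,n in[(.447,-.031,'R'),(.447,.129,'L')]:
    k=m['yel']&near(x,y,.07)&(Z<.012)&(abs(P[...,1]-y)<.015); fit(P[k],'stripe '+n)
fit(P[near(.535,.129,.05)&m['ora']&(Z>.01)],'flapL');fit(P[near(.535,.129,.05)&m['ora']&(Z>.036)],'flapL top')
fit(P[near(.62,.123,.07)&m['grn']&(Z<.02)],'lens')
w=(Z>.001)&(Z<.012)&(P[...,0]<.5)&(P[...,0]>.3)&(abs(P[...,1]-.05)<.2);fit(P[w],'plate front')
print(P[w].min(0),P[w].max(0))
E
```

```text
sel top 274 mean [0.4226 0.049  0.0662] rect [423.1  48.2] [14.3 21.1] 86.9 pca 179.1
sel all 538 mean [0.4204 0.0507 0.0558] rect [422.9  50.7] [21.4 18.8] 2.9 pca 6.8
stripe R 601 mean [ 0.4414 -0.0301  0.0066] rect [443.3 -30.1] [  9.8 107.9] 89.6 pca 179.3
stripe L 707 mean [0.4427 0.1299 0.0066] rect [445.2 129.9] [  8.9 108. ] 89.4 pca 179.4
flapL 35 mean [0.5256 0.1198 0.0291] rect [525.7 126.2] [58.   2.3] 88.6 pca 89.2
flapL top 11 mean [0.5254 0.1149 0.0421] rect [525.2 116.6] [38.8  1.4] 89.9 pca 89.1
lens 1442 mean [0.6266 0.1267 0.0073] rect [627.9 127.1] [33.1 90.1] 89.6 pca 179.9
plate front 24309 mean [0.4186 0.0644 0.0051] rect [400.  50.] [199.9 399.8] 0.0 pca 90.7
[ 0.30001225 -0.14994772  0.00100001] [0.4999922  0.24990099 0.01195324]
```

>>> play_rows(rows=[[[0,0,0],[-26,-31,0],0],[[0,0,0],[-26,-31,0],0],[[0,0,0],[-26,-31,0],0],[[0,0,0],[-26,-31,0],0],[[0,0,0],[-26,-31,0],0],[[0,0,0],[-26,-31,0],0],[[0,0,0],[-26,-31,0],0],[[0,0,0],[-26,-31,0],0],[[0,0,-6],[-13,-16,0],0],[[0,0,-6],[0,0,0],0],[[0,0,-6],[0,0,0],0],[[0,0,0],[0,0,0],0]])

```text
t: 2.15
tcp_pos: [0.4808, -0.2299, 0.2387]
tool_rot: [0.055, 0.998, 0.0, -0.001]
force: [0.3, 0.8, -0.7]
finger_gap: 0.998
gripper_force: 0.0
```

Run:
```python
from h import *
c,p,d=cam('wrist'); s=sense()
print(s['tcp_pos'],s['tool_rot'],s['q']);cv2.imwrite('pics/w2.png',p[...,::-1])
P=pts(c,d);m=masks(p);Z=P[...,2]
def near(x,y,r): return np.hypot(P[...,0]-x,P[...,1]-y)<r
fit(P[near(.505,-.33,.07)&m['red']&(Z>.085)],'handle top')
fit(P[near(.505,-.33,.09)&m['red']&(Z>.06)],'handle')
fit(P[near(.505,-.33,.09)&(Z>.034)&(Z<.046)],'body top')
```

```text
[ 0.48081351 -0.22949137  0.23879543] [ 5.65680878e-02  9.98398533e-01  3.88561148e-04 -5.20194505e-04] [-6.55233636e-01  4.04925921e-01  1.66321356e+00  6.33442312e-05
  1.07475056e+00 -2.11286352e+00]
handle top 1263 mean [ 0.4968 -0.3288  0.09  ] rect [ 490.7 -321.6] [53.7 97.9] 52.9 pca 173.4
handle 1748 mean [ 0.4965 -0.3274  0.0869] rect [ 505.  -306.1] [61.7 91. ] 83.0 pca 173.1
body top 3645 mean [ 0.4973 -0.3179  0.0401] rect [ 505.2 -299.3] [117. 109.] 83.6 pca 12.6
```

View pics/w2.png

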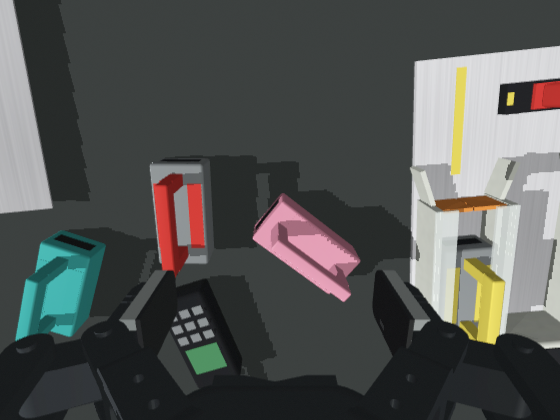

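The pack is at (180,215), with the radio end (195,300) near its far end and the pink decoy at (310,245). I'll move above it and measure again.

>>> play_rows(rows=[[[0,0,0],[-9,-32,0],0],[[0,0,0],[-9,-32,0],0],[[0,0,0],[-10,-33,0],0],[[0,0,0],[0,0,20],0],[[0,0,0],[0,0,20],0],[[0,0,0],[0,0,20],0],[[0,0,0],[0,0,0],0],[[0,0,0],[0,0,0],0]])

```text
t: 2.87
tcp_pos: [0.4977, -0.3281, 0.1783]
tool_rot: [0.056, 0.998, 0.001, -0.001]
force: [0.1, 0.9, 1.1]
finger_gap: 1.0
gripper_force: 0.0
```

Run:
```python
from h import *
c,p,d=cam('wrist'); s=sense()
print(s['tcp_pos'],R.from_quat(s['tool_rot']).as_matrix().round(4))
P=pts(c,d);m=masks(p);Z=P[...,2]
k=(np.hypot(P[...,0]-.5,P[...,1]+.33)<.065)&m['red']&(Z>.08)
n,l,st,ce=cv2.connectedComponentsWithStats(k.astype(np.uint8));i=1+st[1:,4].argmax();print(st,ce[i])
fit(P[l==i],'handle'); fit(P[(l==i)&(Z>.087)],'top')
cv2.imwrite('pics/w3.png',p[...,::-1])
```

```text
[ 0.49847028 -0.32881987  0.1796257 ] [[-9.938e-01  1.110e-01 -1.000e-04]
 [ 1.110e-01  9.938e-01  0.000e+00]
 [ 1.000e-04  0.000e+00 -1.000e+00]]
[[     0      0    560    420 233162]
 [   262    162     17    122   2038]] [269.93523062 222.17271835]
handle 2038 mean [ 0.4991 -0.3304  0.09  ] rect [ 502.2 -330.5] [11.9 89.6] 83.1 pca 173.2
top 2007 mean [ 0.4997 -0.3305  0.0901] rect [ 502.2 -330.5] [11.9 89.6] 83.0 pca 173.3
```

View pics/w3.png

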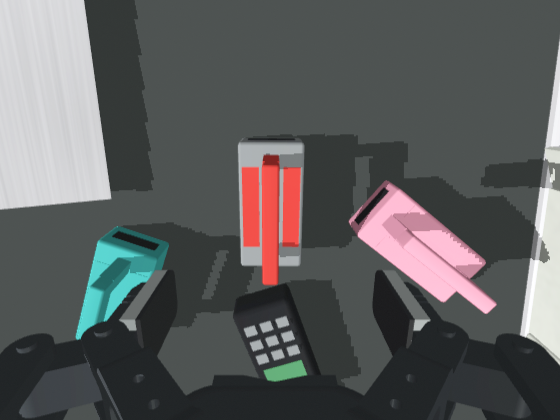

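Handle centre is at (0.502, -0.3305), and the picture shows the bar centred at (270,222). The pink decoy's corner at (350,220) is only about 68 mm away, so I'll descend with the jaws half closed.

>>> play_rows(rows=[[[0,0,0],[-4,-1,10],0.45],[[0,0,0],[0,0,20],0.45],[[0,0,0],[0,0,20],0.45],[[0,0,0],[0,0,20],0.45],[[0,0,0],[0,0,20],0.45],[[0,0,0],[0,0,14],0.45],[[0,0,0],[0,0,5],0.45],[[0,0,0],[0,0,0],1],[[0,0,0],[0,0,0],1],[[0,0,0],[0,0,0],1],[[0,0,0],[0,0,0],1],[[0,0,0],[0,0,0],1]], grip_force=80)

```text
t: 3.92
tcp_pos: [0.5031, -0.3316, 0.0718]
tool_rot: [0.055, 0.998, -0.001, 0.001]
force: [0.4, -1.4, 3.0]
finger_gap: 0.121
gripper_force: 79.1
```

>>> play_rows(rows=[[[0,0,0],[0,0,-5],1],[[0,0,0],[0,0,-15],1],[[0,0,0],[0,0,-20],1],[[0,0,0],[0,0,-25],1],[[0,0,0],[0,0,-25],1],[[0,0,0],[0,0,-25],1],[[0,0,0],[0,0,-20],1],[[0,0,-3],[0,0,-10],1],[[0,0,-3],[0,0,0],1],[[0,0,0],[0,0,0],1]])

```text
t: 4.75
tcp_pos: [0.5017, -0.3303, 0.2162]
tool_rot: [0.003, 1.0, -0.0, 0.0]
force: [-0.1, 0.7, -3.8]
finger_gap: 0.122
gripper_force: 78.3
```

```bash
cat > go.py <<'E'
from h import *
import sys
s=sense();M=R.from_quat(s['tool_rot']).as_matrix();t=np.array(list(map(float,sys.argv[1:4])))
print('tcp',s['tcp_pos'].round(4),'yawx',np.degrees(np.arctan2(M[1,0],M[0,0])).round(2),'tilt',np.degrees(np.arccos(-M[2,2])).round(2),'F',s['force'].round(1),'gap',s['finger_gap'].round(3),'tooldelta mm',(M.T@(t-s['tcp_pos'])*1000).round(1))
E
python3 go.py .435 .130 .2
```

```text
Traceback (most recent call last):
  File "go.py", line 4, in <module>
    print('tcp',s['tcp_pos'].round(4),'yawx',np.degrees(np.arctan2(M[1,0],M[0,0])).round(2),'tilt',np.degrees(np.arccos(-M[2,2])).round(2),'F',s['force'].round(1),'gap',s['finger_gap'].round(3),'tooldelta mm',(M.T@(t-s['tcp_pos'])*1000).round(1))
                                                                                                                                                                         ^^^^^^^^^^^^^^^^^^^^^
AttributeError: 'float' object has no attribute 'round'
```

>>> play_rows(rows=[[[0,0,0],[5,20,0],1],[[0,0,0],[6,38,0],1],[[0,0,0],[6,40,0],1],[[0,0,0],[6,40,0],1],[[0,0,0],[6,40,0],1],[[0,0,0],[6,40,0],1],[[0,0,0],[6,40,0],1],[[0,0,0],[6,40,0],1],[[0,0,0],[6,40,0],1],[[0,0,0],[6,40,0],1],[[0,0,0],[4,40,0],1],[[0,0,0],[4,20,0],1]])

```text
t: 5.75
tcp_pos: [0.4353, 0.1114, 0.2148]
tool_rot: [0.003, 1.0, 0.001, -0.001]
force: [-0.2, -0.9, -3.2]
finger_gap: 0.125
gripper_force: 78.6
```

>>> play_rows(rows=[[[0,0,0],[0,14,0],1],[[0,0,0],[0,8,0],1],[[0,0,0],[0,0,0],1],[[0,0,0],[0,0,0],1]])

```text
t: 6.08
tcp_pos: [0.4375, 0.1295, 0.215]
tool_rot: [0.003, 1.0, -0.0, -0.0]
force: [-1.3, -0.2, -2.9]
finger_gap: 0.125
gripper_force: 78.6
```

```bash
sed -i "s/s\['finger_gap'\].round(3)/round(s['finger_gap'],3)/" go.py; python3 go.py .435 .130 .08
python3 - <<'E'
from h import *
c,p,d=cam('side');P=pts(c,d);m=masks(p);Z=P[...,2]
k=(np.hypot(P[...,0]-.435,P[...,1]-.13)<.07)&m['red']&(Z>.15);fit(P[k],'red handle held side')
c,p,d=cam('wrist');P=pts(c,d);m=masks(p);Z=P[...,2]
fit(P[m['red']&(Z>.15)],'wrist red')
cv2.imwrite('pics/w4.png',p[...,::-1])
k=(np.hypot(P[...,0]-.62,P[...,1]-.128)<.08)&m['grn']&(Z<.02);fit(P[k],'lens')
E
```

```text
tcp [0.4375 0.1295 0.215 ] yawx 179.67 tilt 0.06 F [-1.3 -0.2 -2.9] gap 0.125 tooldelta mm [  2.4   0.6 135. ]
red handle held side 774 mean [0.4362 0.1355 0.2075] rect [442.4 134.6] [85.9 80.3] 41.0 pca 179.9
wrist red 9919 mean [0.4232 0.1301 0.2138] rect [417.1 130.2] [ 48.1 113.2] 89.4 pca 179.7
lens 0
```

View pics/w4.png

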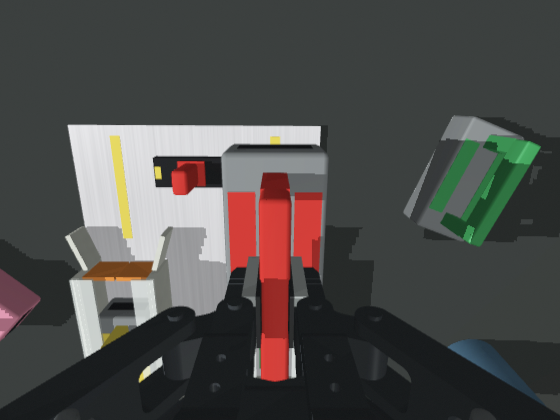

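The pack is held straight in the jaws with the bar at (275,275). The left stripe's end shows directly beyond it at (275,140). I'll lower it to about 2 mm above the apron.

>>> play_rows(rows=[[[0,0,0],[4,0,20],1],[[0,0,0],[4,0,25],1],[[0,0,0],[0,0,25],1],[[0,0,0],[0,0,25],1],[[0,0,0],[0,0,20],1],[[0,0,0],[0,0,14],1],[[0,0,0],[0,0,6],1],[[0,0,0],[0,0,0],1],[[0,0,0],[0,0,0],1]])

```text
t: 6.93
tcp_pos: [0.4303, 0.1292, 0.0805]
tool_rot: [0.004, 1.0, -0.0, 0.0]
force: [1.1, -0.7, -2.9]
finger_gap: 0.126
gripper_force: 78.6
```

```bash
python3 go.py .625 .1282 .080
python3 - <<'E'
from h import *
c,p,d=cam('wrist');P=pts(c,d);m=masks(p);Z=P[...,2]
X,Y=P[...,0],P[...,1]
# white structures either side of the empty bay: y range of cheeks/walls
for x0,x1 in [(.48,.50),(.50,.52),(.535,.56),(.56,.6)]:
    k=(X>x0)&(X<x1)&(Z>.02)&(Z<.07)&(abs(Y-.13)<.06)&(p.min(-1)>120)&(abs(Y-.13)>.03)
    q=Y[k]; print(x0,len(q), np.percentile(q[q>.13],[2,50]) if (q>.13).any() else '', np.percentile(q[q<.13],[50,98]) if (q<.13).any() else '')
c,p,d=cam('side');cv2.imwrite('pics/s5.png',cv2.resize(p[190:330,170:380][...,::-1],(780,520),interpolation=cv2.INTER_CUBIC))
E
```

```text
tcp [0.4303 0.1292 0.0805] yawx 179.58 tilt 0.01 F [ 1.1 -0.7 -2.9] gap 0.126 tooldelta mm [-194.7    0.4    0.5]
0.48 3  [0.08293514 0.08365295]
0.5 0  
0.535 0  
0.56 0
```

View pics/s5.png

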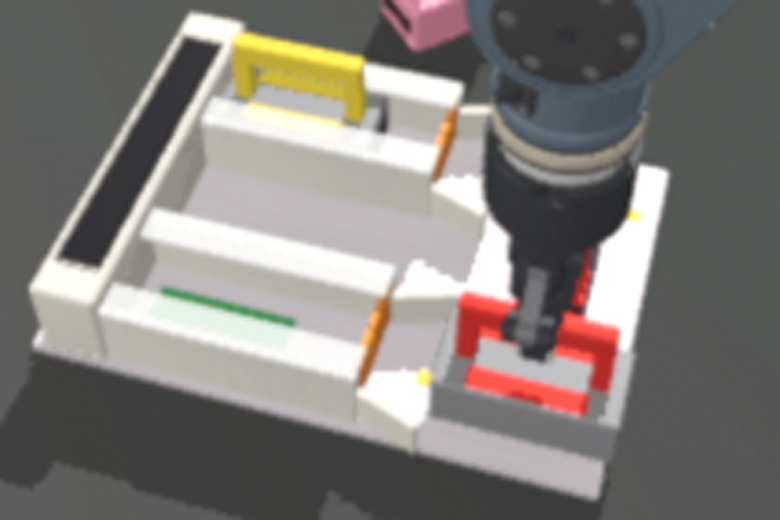

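The pack sits squarely before the left funnel in the crop: body at (530,400), cheeks at (400,410) and (440,280). Now I push it in and watch the force.

>>> play_rows(rows=[[[0,0,0],[-6,0,0],1],[[0,0,0],[-10,0,0],1],[[0,0,0],[-10,0,0],1],[[0,0,0],[-10,0,0],1],[[0,0,0],[-10,0,0],1],[[0,0,0],[-10,0,0],1],[[0,0,0],[-8,0,0],1],[[0,0,0],[-8,0,0],1],[[0,0,0],[-8,0,0],1]])

```text
t: 7.78
tcp_pos: [0.5112, 0.1293, 0.0803]
tool_rot: [0.003, 1.0, 0.0, 0.001]
force: [-0.3, -0.2, -3.5]
finger_gap: 0.123
gripper_force: 78.6
```

>>> play_rows(rows=[[[0,0,0],[-8,0,0],1],[[0,0,0],[-10,0,0],1],[[0,0,0],[-10,0,0],1],[[0,0,0],[-10,0,0],1],[[0,0,0],[-10,0,0],1],[[0,0,0],[-10,0,0],1],[[0,0,0],[-10,0,0],1],[[0,0,0],[-8,0,0],1],[[0,0,0],[-8,0,0],1],[[0,0,0],[0,0,0],1]])

```text
t: 8.62
tcp_pos: [0.5965, 0.1287, 0.0805]
tool_rot: [0.003, 1.0, 0.0, 0.002]
force: [0.7, -0.6, -2.7]
finger_gap: 0.123
gripper_force: 78.6
```

```bash
python3 go.py .627 .1282 .080
```

```text
tcp [0.5965 0.1287 0.0805] yawx 179.64 tilt 0.21 F [ 0.7 -0.6 -2.7] gap 0.123 tooldelta mm [-30.5  -0.3   0.6]
```

>>> play_rows(rows=[[[0,0,0],[-6,0,0],1],[[0,0,0],[-6,0,0],1],[[0,0,0],[-3,0,0],1],[[0,0,0],[-3,0,0],1],[[0,0,0],[-2,0,0],1],[[0,0,0],[0,0,0],1],[[0,0,0],[0,0,0],1]])

```text
t: 9.2
tcp_pos: [0.6138, 0.1287, 0.0803]
tool_rot: [0.003, 1.0, -0.0, 0.0]
force: [-0.1, 0.9, -3.7]
finger_gap: 0.124
gripper_force: 78.6
```

```bash
python3 go.py .627 .1282 .080
```

```text
tcp [0.6138 0.1287 0.0803] yawx 179.66 tilt 0.0 F [-0.1  0.9 -3.7] gap 0.124 tooldelta mm [-13.2  -0.4   0.3]
```

>>> play_rows(rows=[[[0,0,0],[-3,0,0],1],[[0,0,0],[-3,0,0],1],[[0,0,0],[-2,0,0],1],[[0,0,0],[-1,0,0],1],[[0,0,0],[0,0,0],1]])

```text
t: 9.62
tcp_pos: [0.6232, 0.1286, 0.0804]
tool_rot: [0.003, 1.0, 0.0, 0.0]
force: [-0.5, -0.4, -3.2]
finger_gap: 0.121
gripper_force: 78.6
```

>>> play_rows(rows=[[[0,0,0],[-1,0,0],1],[[0,0,0],[-1,0,0],1],[[0,0,0],[0,0,0],1]])

```text
t: 9.87
tcp_pos: [0.625, 0.1286, 0.0803]
tool_rot: [0.003, 1.0, -0.0, 0.0]
force: [0.6, 0.2, -2.7]
finger_gap: 0.118
gripper_force: 78.6
```

>>> play_rows(rows=[[[0,0,0],[-1,0,0],1],[[0,0,0],[-1,0,0],1],[[0,0,0],[0,0,0],1]])

```text
t: 10.12
tcp_pos: [0.6271, 0.1286, 0.0804]
tool_rot: [0.003, 1.0, 0.0, 0.0]
force: [-0.2, -1.0, -3.2]
finger_gap: 0.125
gripper_force: 78.6
```

>>> play_rows(rows=[[[0,0,0],[-1,0,0],1],[[0,0,0],[-1,0,0],1],[[0,0,0],[0,0,0],1]])

```text
t: 10.37
tcp_pos: [0.6284, 0.1286, 0.0802]
tool_rot: [0.003, 1.0, 0.0, -0.001]
force: [-0.9, -0.2, -2.7]
finger_gap: 0.121
gripper_force: 78.6
```

>>> play_rows(rows=[[[0,0,0],[-1,0,0],1],[[0,0,0],[-1,0,0],1],[[0,0,0],[0,0,0],1]])

```text
t: 10.62
tcp_pos: [0.6287, 0.1287, 0.0797]
tool_rot: [0.003, 1.0, -0.0, -0.003]
force: [-6.1, -0.7, -2.1]
finger_gap: 0.123
gripper_force: 78.8
```

Contact with the back stop at TCP x of about 0.6285. I'll set the pack down, release gently and rise.

>>> play_rows(rows=[[[0,0,0],[0,0,2],1],[[0,0,0],[0,0,0],1],[[0,0,0],[0,0,0],0.6],[[0,0,0],[0,0,0],0.6],[[0,0,0],[0,0,0],0.6],[[0,0,0],[0,0,0],0.6],[[0,0,0],[0,0,-10],0.6],[[0,0,0],[0,0,-20],0.6],[[0,0,0],[0,0,-25],0.6],[[0,0,0],[25,0,-25],0.6],[[0,0,0],[35,0,-15],0.6],[[0,0,0],[35,0,0],0.6]])

```text
t: 11.62
tcp_pos: [0.5386, 0.1292, 0.1777]
tool_rot: [0.003, 1.0, 0.0, 0.005]
force: [-0.1, 0.4, -0.6]
finger_gap: 0.4
gripper_force: 0.0
```

>>> play_rows(rows=[[[0,0,0],[35,0,0],1],[[0,0,0],[30,0,0],1],[[0,0,0],[25,0,0],1],[[0,0,0],[0,0,0],1],[[0,0,0],[0,0,0],1]])

```text
t: 12.03
tcp_pos: [0.4452, 0.1298, 0.1743]
tool_rot: [0.003, 1.0, 0.0, 0.001]
force: [0.5, 0.1, 0.4]
finger_gap: -0.003
gripper_force: 0.0
```

```bash
python3 go.py .4226 .030 .060
python3 - <<'E'
from h import *
c,p,d=cam('wrist');P=pts(c,d);m=masks(p);Z=P[...,2];X,Y=P[...,0],P[...,1]
cv2.imwrite('pics/w6.png',p[...,::-1])
def near(x,y,r): return np.hypot(X-x,Y-y)<r
fit(P[near(.626,.128,.08)&m['red']&(Z>.09)],'red handle')
fit(P[near(.626,-.032,.08)&m['yel']&(Z>.09)],'yel handle')
fit(P[near(.523,.129,.04)&m['ora']&(Z>.01)],'flapL');fit(P[near(.523,-.031,.04)&m['ora']&(Z>.01)],'flapR')
fit(P[near(.4226,.05,.05)&m['red']&(Z>.06)],'sel')
c,p,d=cam('side');P=pts(c,d);m=masks(p);Z=P[...,2];X,Y=P[...,0],P[...,1]
fit(P[near(.626,.128,.08)&m['red']&(Z>.092)],'side red handle');fit(P[near(.626,-.032,.08)&m['yel']&(Z>.092)],'side yel handle')
E
```

```text
tcp [0.4452 0.1298 0.1743] yawx 179.69 tilt 0.09 F [0.5 0.1 0.4] gap -0.003 tooldelta mm [  22.3 -100.   114.3]
red handle 0
yel handle 0
flapL 11 mean [0.5252 0.0977 0.034 ] rect [525.1  97.8] [1.5 1.2] 54.1 pca 29.8
flapR 318 mean [ 0.524  -0.031   0.0304] rect [524.2 -31.1] [62.5  3.3] 88.5 pca 89.5
sel 576 mean [0.423  0.0494 0.0659] rect [423.7  48.3] [14.4 22.1] 89.6 pca 179.7
side red handle 177 mean [0.626  0.1314 0.0959] rect [626.7 130.8] [12.  85.8] 87.9 pca 179.1
side yel handle 158 mean [ 0.6229 -0.0313  0.0961] rect [624.4 -32.8] [14.5 86.1] 90.0 pca 179.2
```

View pics/w6.png

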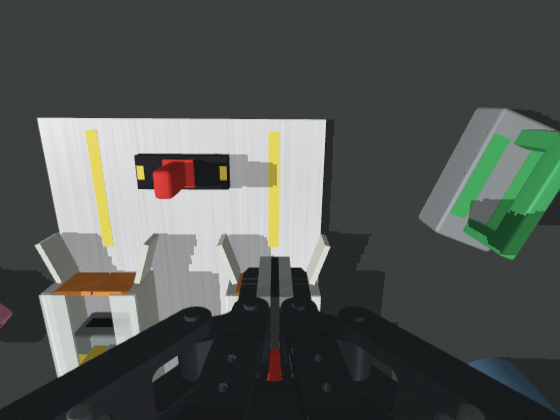

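Side view: the red handle stands at x of about 0.626 and the yellow at about 0.624, so the red pack is home. The selector paddle is at (0.423, 0.049). I'll go to its right side with the jaws shut.

>>> play_rows(rows=[[[0,0,0],[11,-30,0],1],[[0,0,0],[11,-35,0],1],[[0,0,0],[0,-35,0],1],[[0,0,0],[0,-17,0],1],[[0,0,0],[0,0,0],1],[[0,0,0],[0,0,0],1]])

```text
t: 12.63
tcp_pos: [0.4249, 0.0117, 0.1735]
tool_rot: [0.005, 1.0, -0.0, 0.001]
force: [1.1, 0.3, 0.4]
finger_gap: 0.004
gripper_force: 0.0
```

```bash
python3 go.py .4226 .015 .055
python3 - <<'E'
from h import *
c,p,d=cam('wrist');P=pts(c,d);m=masks(p);Z=P[...,2];X,Y=P[...,0],P[...,1]
cv2.imwrite('pics/w7.png',p[...,::-1])
def near(x,y,r): return np.hypot(X-x,Y-y)<r
fit(P[near(.626,.128,.08)&m['red']&(Z>.09)],'red handle')
fit(P[near(.523,.129,.06)&m['ora']&(Z>.01)],'flapL')
fit(P[near(.4226,.05,.05)&m['red']&(Z>.06)],'sel')
E
```

```text
tcp [0.4249 0.0117 0.1735] yawx 179.48 tilt 0.11 F [1.1 0.3 0.4] gap 0.004 tooldelta mm [  2.6   3.3 118.5]
red handle 0
flapL 245 mean [0.5257 0.1281 0.0306] rect [526.8 128.9] [63.3  4.4] 89.6 pca 89.3
sel 518 mean [0.4224 0.0475 0.0691] rect [423.  48.] [14.  21.2] 88.6 pca 179.7
```

View pics/w7.png

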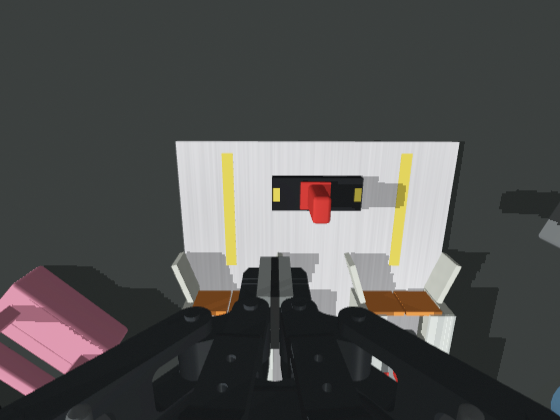

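The left flap is flat shut at (402,302) and the paddle is at (320,203). I'll descend beside the paddle and push left.

>>> play_rows(rows=[[[0,0,0],[2,0,20],1],[[0,0,0],[0,0,25],1],[[0,0,0],[0,0,25],1],[[0,0,0],[0,0,25],1],[[0,0,0],[0,0,16],1],[[0,0,0],[0,0,7],1],[[0,0,0],[0,0,0],1],[[0,0,0],[0,0,0],1]])

```text
t: 13.35
tcp_pos: [0.4214, 0.0135, 0.0553]
tool_rot: [0.002, 1.0, 0.0, -0.0]
force: [1.1, 0.3, -0.3]
finger_gap: -0.002
gripper_force: 0.0
```

>>> play_rows(rows=[[[0,0,0],[0,5,0],1],[[0,0,0],[0,5,0],1],[[0,0,0],[0,5,0],1],[[0,0,0],[0,5,0],1],[[0,0,0],[0,5,0],1],[[0,0,0],[0,5,0],1],[[0,0,0],[0,5,0],1],[[0,0,0],[0,3,0],1],[[0,0,0],[0,0,0],1]])

```text
t: 14.1
tcp_pos: [0.4211, 0.0516, 0.0553]
tool_rot: [0.003, 1.0, 0.0, -0.0]
force: [0.2, -0.4, -0.7]
finger_gap: -0.002
gripper_force: 0.0
```

```bash
python3 go.py .4226 .055 .055
python3 - <<'E'
from h import *
for n in('wrist','side','scene'):
    c,p,d=cam(n);P=pts(c,d);m=masks(p);Z=P[...,2];X,Y=P[...,0],P[...,1]
    fit(P[(np.hypot(X-.4226,Y-.06)<.06)&m['red']&(Z>.05)],n+' sel')
E
```

```text
tcp [0.4211 0.0516 0.0553] yawx 179.71 tilt 0.02 F [ 0.2 -0.4 -0.7] gap -0.002 tooldelta mm [-1.5  3.4  0.3]
wrist sel 1423 mean [0.4173 0.0733 0.0638] rect [416.4  72.4] [28.8 14.5] 38.4 pca 27.9
side sel 82 mean [0.4233 0.0763 0.0624] rect [423.3  73.5] [15.9 18.5] 83.0 pca 6.1
scene sel 37 mean [0.4318 0.0726 0.0607] rect [430.4  71.2] [26.4 15.1] 1.3 pca 7.9
```

>>> play_rows(rows=[[[0,0,0],[0,1,0],1],[[0,0,0],[0,1,0],1],[[0,0,0],[0,1,0],1],[[0,0,0],[0,0,0],1]])

```text
t: 14.58
tcp_pos: [0.421, 0.0539, 0.0552]
tool_rot: [0.003, 1.0, 0.0, -0.0]
force: [-0.6, -1.2, -0.7]
finger_gap: 0.0
gripper_force: 0.6
```

>>> play_rows(rows=[[[0,0,0],[0,1,0],1],[[0,0,0],[0,1,0],1],[[0,0,0],[0,1,0],1],[[0,0,0],[0,0,0],1]])

```text
t: 14.92
tcp_pos: [0.4211, 0.0567, 0.0553]
tool_rot: [0.003, 1.0, -0.0, -0.0]
force: [-0.7, -3.4, -1.7]
finger_gap: -0.001
gripper_force: 2.0
```

>>> play_rows(rows=[[[0,0,0],[0,1,0],1],[[0,0,0],[0,1,0],1],[[0,0,0],[0,0,0],1]])

```text
t: 15.17
tcp_pos: [0.4212, 0.0574, 0.0553]
tool_rot: [0.002, 1.0, -0.001, -0.0]
force: [-3.4, -14.9, -0.9]
finger_gap: -0.0
gripper_force: 7.3
```

At the end stop (15 N). I'll back off, rise and verify.

>>> play_rows(rows=[[[0,0,0],[0,-6,0],1],[[0,0,0],[0,-10,0],1],[[0,0,0],[0,-10,0],1],[[0,0,0],[0,0,-20],1],[[0,0,0],[0,0,-30],1],[[0,0,0],[0,0,-35],1],[[0,0,0],[0,-10,-35],1],[[0,0,0],[0,-20,-20],1],[[0,0,0],[0,0,0],1],[[0,0,0],[0,0,0],1]])

```text
t: 16.0
tcp_pos: [0.4218, 0.0019, 0.1963]
tool_rot: [0.004, 1.0, -0.0, 0.002]
force: [-0.6, -0.3, -1.1]
finger_gap: 0.002
gripper_force: 0.0
```

```bash
python3 go.py .4226 .055 .055
python3 - <<'E'
from h import *
for n in('wrist','side','scene'):
    c,p,d=cam(n);P=pts(c,d);m=masks(p);Z=P[...,2];X,Y=P[...,0],P[...,1]
    fit(P[(np.hypot(X-.4226,Y-.06)<.06)&m['red']&(Z>.06)],n+' sel')
    fit(P[(np.hypot(X-.523,Y-.129)<.05)&m['ora']&(Z>.01)],n+' flapL')
    fit(P[(np.hypot(X-.626,Y-.13)<.07)&m['red']&(Z>.09)],n+' red')
    fit(P[(np.hypot(X-.626,Y+.03)<.07)&m['yel']&(Z>.09)],n+' yel')
    if n=='side': cv2.imwrite('pics/s8.png',cv2.resize(p[190:330,170:380][...,::-1],(780,520),interpolation=cv2.INTER_CUBIC))
E
```

```text
tcp [0.4218 0.0019 0.1963] yawx 179.51 tilt 0.21 F [-0.6 -0.3 -1.1] gap 0.002 tooldelta mm [  0.2  53.1 141.3]
wrist sel 447 mean [0.4227 0.0762 0.0687] rect [423.1  60.9] [46.4 21. ] 89.6 pca 132.1
wrist flapL 312 mean [0.5256 0.1181 0.0316] rect [526.4 128.5] [62.2  3.3] 89.1 pca 89.2
wrist red 0
wrist yel 0
side sel 57 mean [0.4235 0.0792 0.0659] rect [423.4  78. ] [14.2 18.7] 86.1 pca 8.0
side flapL 20 mean [0.5267 0.1165 0.0324] rect [526.7 116. ] [23.9  0.9] 89.5 pca 89.1
side red 200 mean [0.6264 0.1318 0.0955] rect [626.4 130.7] [10.4 86.3] 89.1 pca 179.3
side yel 179 mean [ 0.6228 -0.0306  0.0957] rect [623.6 -31.7] [14.5 86.3] 88.8 pca 179.2
scene sel 21 mean [0.4294 0.0775 0.0628] rect [428.2  77.6] [23.2 12.4] 17.4 pca 9.2
scene flapL 64 mean [0.5338 0.1245 0.0326] rect [533.1 123.8] [ 9.4 36.9] 1.9 pca 89.7
scene red 105 mean [0.6343 0.1288 0.0937] rect [633.7 128.9] [11.6 90. ] 89.7 pca 179.9
scene yel 96 mean [ 0.6337 -0.0322  0.0937] rect [630.6 -32.3] [92.3 11.7] 0.0 pca 179.8
```

View pics/s8.png

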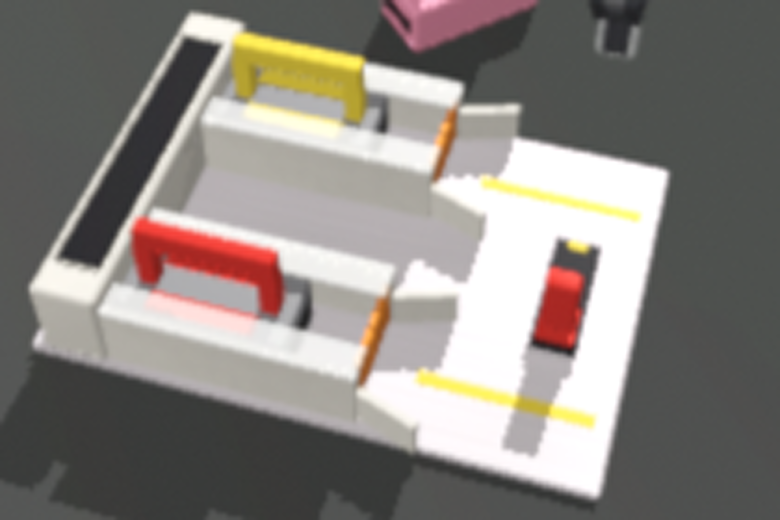

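The red pack is home with its handle at (210,265), the flap is shut at (372,340) and the selector is fully over to the left at (560,305). The yellow pack hasn't moved.

```bash
python3 -c "
from station import *
print(sign_off())"
```

```text
the job is handed in; nothing more can be done
None
```

The red-handled pack is home in the left bay with the flap shut behind it, the selector is fully over to the left, and the job is handed in; the hand-in returned no verdict, so this rests on my last camera check.

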